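# Set the calibration pump's reservoir lid to its half-turn vent position

## Robot

A 6-joint arm with a two-finger parallel gripper is mounted at the origin on the work surface. World frame = base frame: x ahead of the robot, y to its left, z up, the work surface at z = 0. Lengths are in m, angles in rad, forces in N, time in s.
With the tool pointing down it reaches from about 0.425 to 0.925 m from the base axis. Payload 12.5 kg.
Tool frame: the origin (TCP) lies midway between the tips of the shut fingers; the grasp point (between the pads) lies 19 mm behind it; z points along the fingers, y is the line along which they close (so a half turn about z gives the same grasp; the last joint's range is limited). The gripper opens to 85 mm and grips with 20 to 120 N. Pads are 22 mm wide; open, the fingers measure 114 mm over their backs; the gripper's body (76 mm by 85 mm) begins 54 mm behind the grasp point. The pads swing forward as they close: fully open they stand 13 mm farther back than shut.
Start: joints at [-1.329, 0.491, 1.559, -0, 1.092, -0.106], TCP at [0.213, -0.588, 0.231] pointing down, gripper open.
Joint ranges: [-3.1, 3.1], [-0.84, 2.19], [0.05, 2.79], [-1.13, 4.28], [0.06, 2.93], [-2.69, 2.69]. Speed limits (rad/s): [2.22, 2.22, 2.79, 3.14, 3.14, 3.14].

## Interface

Orientations are given as a unit quaternion [w, x, y, z].
In Python, from cell import arm gives the robot as it stands. The module is installed in compiled form; this text tells all that it offers.
- The arm moves only by the tool servo_tool, never from a script. Its argument "commands" is a list that holds one entry, the list of rows, each a list of 5 numbers: the gripper command: -1 is fully open, 1 is shut, values between are in proportion, then the shift along the world's x, y, z in mm, then the turn about the world's z in degrees. A call has 1 to 10 rows; each row is the pose to reach, as a shift and turn from the pose commanded when the call began; what a row does not reach only later rows make up. A row lasts 1/8 s, in which the tool goes at most 62.5 mm and 10.7 degrees, less where a joint would pass 70% of its speed; a pose out of reach is approached as far as the arm can. A call with a gripper value outside its range is refused whole. The fingers move at their own pace and stop on an object; "squeeze" is the grip in N (left out, the last holds). Time passes only in rows, so rows that repeat a pose let the fingers close. It gives the time, the measured TCP pose, the force, the opening and the grip force at its end, in the units of the state.
- arm.sense(): the state, without advancing time (a new reading comes with each control period).
- arm.get_image(name): name is "scene" or "top"; returns a dict with "img" (420x560x3 uint8, blue, green, red), "mtx" (3x3 intrinsics, pixels), "distortion" ([k1, k2, p1, p2, k3] as OpenCV has them; the pictures are not rectified), "R" (3x3) and "t" (3): a world point X has camera coordinates R X + t. Camera axes: x right, y down, z forward; pixel columns grow to the right and rows downward; lengths in m; the calibration is good to about 2 mm. A picture is of the moment at which its call begins. There is no depth.
- arm.close_job(): hands the job in; it is judged then, once.
Trained networks look in a picture, given as the dict that the camera call returned (one of the last four; its "shot" number tells which), for a name from the list of things; names that differ only in an ending like _2 or _b are one class to them, and where a whole thing is asked for, a point or a joint stands for the part that bears it (a point fixed in the world has none). Each returns a list of dicts, best first, with "confidence" (0 to 1); they miss things now and then, are a little off and sometimes report something else, mostly with a low value. They report only what shows in the picture. A call takes as long as a camera call.
- arm.boxes_of(thing, picture): "extent" ([left, top, right, bottom] in pixels, round what is visible of it).
- arm.masks_of(thing, picture): "region" (420x560 bool, what is visible of it) and "extent" ([left, top, right, bottom] in pixels, round what is visible of it).
The state is a dict: "time_s": time; "joint_pos": joint angles; "qd": joint speeds; "effort": joint torques, N m; "tool_pos": TCP position; "ee_rot": TCP orientation; "ft_force": force on the tool from outside, world axes, zero at the start; "wrist_torque": the same for the moment, N m; "finger_gap": finger opening in m; "gripper_force": force on a finger pad.
Only numpy, scipy, OpenCV 4.12 (cv2) and the standard library are available. Lean on these libraries where they do the work, as an engineer would, in place of code of your own. Each camera call takes 0.05 s, during which the arm holds its last target. There are 200 camera calls.

## Task

Slide the bayonet lid out from under the lips of its dock, put it fully down into the collar of the clear reservoir on the pump with its two pins in the two slots, and turn it clockwise (seen from above) half-way to the lock: 45 degrees, so that its grip bar points at the round studs. Do not let it click into the lock, and leave the spare gauge, the brass adaptor and the spanner where they are. The collar springs back, so finish while still gripping the lid and holding it steady, fully down, at the half-way mark.

Things in the scene. Friction and masses are not known exactly. Their poses are not given: they have to be found in the camera images.
- lid_bar (a point): The loose lid (0.2 to 0.4 kg, 66 mm tall): middle of its black grip bar, 60 long (lid x) x 14 wide (y) x 26 mm tall, gripped across its width from above. Under the bar: a steel stem of 18 mm diameter, 20 mm long, then a flange of 70 mm diameter, 31 to 37 mm below the point. z up; the lid is the same after half a turn about z. Fully down in the collar, the point is 37 mm above collar_top.
- lid_plug (a point): Centre of the underside of the lid's plug, 53 mm below lid_bar, same axes. The plug has 40 mm diameter and is 16 mm long up to the flange. Two round cross pins of 8 mm diameter stick out of it along lid +x and -x (like the bar) to a radius of 29 mm, their axis 6 mm above this point.
- dock: Fixed aluminium parking dock of the lid, origin at table height under the parked lid. Floor plate 4 mm thick, x -120 to 45 mm, 96 mm wide (y), side walls 76 mm apart inside, closed at the back (+x), open in front (-x). Parked, lid_bar is 57 mm above the table and the bar points along the dock's x within 20 degrees; play 4 mm up, 3 mm sideways. The lid leaves only along the dock's -x.
- dock_lips (a point): Front end of the dock's lips, on its centre line at lip top height (34 mm above the table), 30 mm in front (-x) of the dock's origin, dock axes. The lips (4 mm thick, underside 30 mm above the table) reach from the walls inward over the lid's flange from here 75 mm back, with a gap of 50 mm between them. The flange is clear of them when the lid's centre is 35 mm or more in front of here.
- collar_top (a point): Centre of the steel bayonet collar's top face, on the fixed clear reservoir (86 mm diameter) on the pump, 145 mm above the table. z up. Central hole of 46 mm diameter; two slots 12 mm wide lie along +x and -x and reach out to a radius of 32 mm, for the lid's pins. The plate is 4 mm thick; turned under it, the pins have 2 mm of play up. It turns clockwise (seen from above) only.
- half_mark (a point): Top of one of the two round black studs on the collar rim (radius 39 mm, 4 mm tall, the other one opposite): the half-way mark, 45 degrees clockwise from the slots seen from above. Thin ridges mark the slots themselves, square studs the lock at 90 degrees.
- bayonet_ring (a joint): Sprung inner ring under the collar's plate, whose two 11 mm wide pockets take the pins: angle turned clockwise seen from above, rad. 0 = pockets under the slots (at rest, as at the start), 0.785 = half-way, the lock clicks at 1.3, end at 1.57. It follows the lid with up to about 0.07 rad of play. Its spring turns it back with 0.02 N m plus 0.08 N m per rad.
- pump: Fixed light blue calibration pump, origin at table height on the reservoir's axis. Base x -150 to 150, y -210 to 60 mm, deck 60 mm high. Along its -y side a steel screw press up to 105 mm high with a black handwheel (to 121 mm) at x -175, y -165; a gauge on a column at x 115, y -120 mm, 92 mm wide in y, up to 218 mm high. Nothing else within 100 mm of the axis is over 85 mm high.
- spare_gauge: Bystander: loose black round gauge lying on its back, 96 mm diameter, 36 mm tall, with a brass stub towards its -x. Origin at its underside.
- adaptor: Bystander: loose brass adaptor, 38 mm diameter, 42 mm tall, standing upright. Origin at its underside.
- spanner: Bystander: loose steel spanner 170 mm long, lying along its x on the table. Origin at its underside.

How it is judged:
On the way, in this order (a step that is already met when the one before it is completed fails the run):
1. the lid is slid along the dock towards its open front, low under the lips (x of lid_bar in the frame of dock between -0.15 and -0.035 m and height (world z) of lid_bar below 0.068 m).
2. the lid is down in the collar with its pins in the slots, not yet turned (horizontal distance between lid_bar and collar_top below 0.005 m and z of lid_bar in the frame of collar_top between 0.033 and 0.041 m and angle between lid_bar's own z axis and vertical below 0.09 rad and angle between the x axis of lid_bar and the x axis of collar_top, either way round below 0.17 rad and value of joint bayonet_ring below 0.17 rad), for 0.1 s.
At the end, for the whole second after the job is handed in: The lid sits in the collar, centred within 5 mm, level within 5 degrees, at most 4 mm above fully seated, its bar turned 45 degrees (+/- 11) clockwise from the slots, the sprung ring turned with it and at rest, the fingers still gripping it (over 2 N) (horizontal distance between lid_bar and collar_top below 0.005 m and z of lid_bar in the frame of collar_top between 0.033 and 0.041 m and angle between lid_bar's own z axis and vertical below 0.09 rad and angle between the x axis of lid_bar and the x axis of collar_top, either way round between 0.585 and 0.985 rad and value of joint bayonet_ring between 0.45 and 1.1 rad and velocity of joint bayonet_ring between -0.3 and 0.3 rad/s and contact force between the fingers and lid above 2 N); the arm keeps its last pose, push and grip.
It fails at once if the lid is turned until the lock clicks (ring beyond 1.3 rad) (value of joint bayonet_ring above 1.3 rad).
It fails at once if the spare gauge is disturbed (moved over 30 mm) (distance of spare_gauge from where it was at the start of the episode above 0.03 m).
It fails at once if the adaptor is disturbed (moved over 30 mm) (distance of adaptor from where it was at the start of the episode above 0.03 m).
It fails at once if the spanner is disturbed (moved over 30 mm) (distance of spanner from where it was at the start of the episode above 0.03 m).
It also fails if it takes over 56 s, if anything falls off the work surface, if the arm or the gripper's body presses on something with over 40 N, if the wrist force passes 120 N, or if a joint passes its speed limit or range.

## Working session

There is one attempt and no reset: what is moved stays moved. The work goes in short steps, Python scripts to look and compute and a tool call to move; the robot and the scene stay as the last step left them, time stands still between calls to the robot, and variables do not carry over. Pictures are saved under pics/ and viewed, at most 10 in all, crops included, and the job is handed in when it is done.

Besides the shell and the picture viewer there is one more tool, called after "Emit:" in YAML: its name, and indented under it one key for each argument. servo_tool: Moves the arm, as the interface text tells. Its arguments: {"type":"object","properties":{"commands":{"type":"array","items":{"type":"array","items":{"type":"array","items":{"type":"number"}}}},"squeeze":{"type":"number"}},"required":["commands"]}

```bash
mkdir -p pics
cat > h.py <<'E'
import numpy as np, cv2
from cell import arm
def pix(P,c):
    return cv2.projectPoints(np.array(P,float).reshape(-1,1,3),cv2.Rodrigues(c["R"])[0],c["t"],c["mtx"],np.array(c["distortion"],float))[0].reshape(-1,2)
def ray(uv,c):
    n=cv2.undistortPoints(np.array(uv,float).reshape(-1,1,2),c["mtx"],np.array(c["distortion"],float)).reshape(-1,2)
    R=np.array(c["R"]);o=-R.T@np.array(c["t"])
    return o,np.c_[n,np.ones(len(n))]@R
def plane(uv,c,z):
    o,d=ray(uv,c); return o+d*((z-o[2])/d[:,2])[:,None]
E
python3 - <<'E'
from h import *
s=arm.sense();print(s)
for n in("scene","top"):
    c=arm.get_image(n);cv2.imwrite(f"pics/{n}0.png",c["img"]);np.save(f"{n}0.npy",c,allow_pickle=True)
    print(n,c["mtx"],-np.array(c["R"]).T@c["t"],np.array(c["R"]).round(3).tolist())
    for t in["lid_bar","lid_plug","dock","dock_lips","collar_top","half_mark","bayonet_ring","pump","spare_gauge","adaptor","spanner"]:
        try:print(t,[(round(b["confidence"],2),np.round(b["extent"]).tolist()) for b in arm.masks_of(t,c)[:3]])
        except Exception as e:print(t,e)
E
```

```text
{'time_s': 0.0, 'joint_pos': array([-1.32860301e+00,  4.91573564e-01,  1.55946510e+00,  5.95338373e-06,
        1.09170507e+00, -1.05602284e-01]), 'qd': array([-0.00070244, -0.00105471,  0.00116552, -0.0004383 , -0.00075915,
        0.00062389]), 'effort': array([ 3.81642130e-04, -6.18446589e+01, -2.61590123e+01, -3.31402634e-05,
        4.04669030e-03,  3.65802100e-05]), 'tool_pos': array([ 0.21298131, -0.58734304,  0.23071365]), 'ee_rot': array([-5.74376899e-04,  9.84917917e-01,  1.73021286e-01, -3.66415312e-05]), 'ft_force': array([-0.62420519,  0.74601387,  0.2964155 ]), 'wrist_torque': array([-0.02251815, -0.06136989, -0.01942907]), 'gripper_force': 0.0, 'finger_gap': 0.08538734652150837}
scene [[455.73821857   0.         280.974275  ]
 [  0.         455.73821857 210.88465699]
 [  0.           0.           1.        ]] [1.19669505 0.16223534 0.74264881] [[-0.066, 0.998, 0.019], [0.723, 0.061, -0.688], [-0.687, -0.032, -0.726]]
lid_bar [(0.74, [316.0, 219.0, 346.0, 254.0])]
lid_plug [(0.65, [312.0, 218.0, 341.0, 256.0])]
dock [(0.78, [302.0, 205.0, 365.0, 272.0]), (0.35, [424.0, 
[... 586 characters left out ...]
    0.           1.        ]] [0.42229185 0.10366646 1.04141396] [[-0.006, -1.0, -0.011], [-0.98, 0.009, -0.197], [0.197, 0.01, -0.98]]
lid_bar [(0.87, [212.0, 202.0, 240.0, 237.0])]
lid_plug [(0.89, [214.0, 208.0, 236.0, 236.0])]
dock [(0.93, [194.0, 200.0, 254.0, 283.0])]
dock_lips [(0.97, [193.0, 196.0, 253.0, 285.0])]
collar_top [(0.63, [396.0, 210.0, 453.0, 264.0])]
half_mark [(0.56, [398.0, 208.0, 455.0, 261.0]), (0.33, [211.0, 206.0, 237.0, 237.0])]
bayonet_ring [(0.6, [418.0, 220.0, 443.0, 252.0])]
pump [(0.71, [381.0, 153.0, 532.0, 335.0])]
spare_gauge [(0.93, [265.0, 125.0, 322.0, 173.0])]
adaptor [(0.73, [122.0, 209.0, 142.0, 233.0])]
spanner [(0.89, [315.0, 251.0, 330.0, 338.0])]
```

View pics/scene0.png

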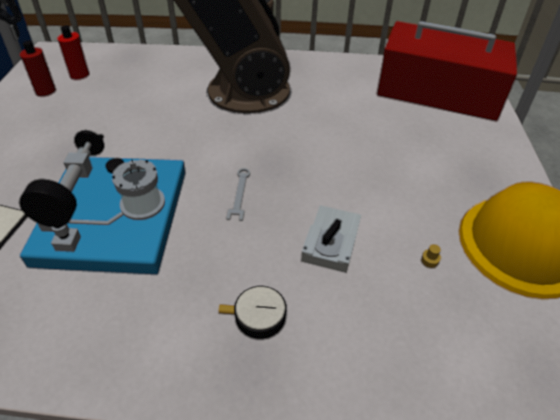

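View pics/top0.png

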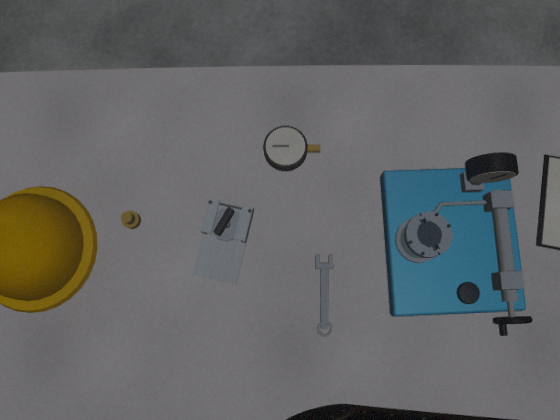

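The scene shows the lid in its dock at about (332,235) and the collar at (135,178). In the top view the bar is at (224,221), the dock's open front points down towards the robot, and the collar is at (430,235). Next I'll zoom in.

Run:
```python
from h import *
t=np.load("top0.npy",allow_pickle=True).item();s=np.load("scene0.npy",allow_pickle=True).item()
def crop(c,x,y,w=80,h=60,k=5):
    return cv2.resize(c["img"][y:y+h,x:x+w],None,fx=k,fy=k,interpolation=cv2.INTER_CUBIC)
a=np.vstack([np.hstack([crop(t,185,195,80,60),crop(t,388,205,80,60)]),np.hstack([crop(s,292,205,80,60),crop(s,100,160,80,60)])])
a=cv2.convertScaleAbs(a,alpha=1.3)
for i in range(0,800,50):
  cv2.putText(a,"",(i,0),0,.3,(0,0,255))
cv2.imwrite("pics/crop.png",a)
def tri(u,v):
    o1,d1=ray([u],t);o2,d2=ray([v],s);d1=d1[0];d2=d2[0]
    A=np.c_[d1,-d2];l=np.linalg.lstsq(A,o2-o1,rcond=None)[0]
    p,q=o1+l[0]*d1,o2+l[1]*d2;return ((p+q)/2).round(4),np.linalg.norm(p-q).round(4)
for n in("lid_bar","collar_top","bayonet_ring","dock","dock_lips"):
    try:
        r=[]
        for c in(t,s):
            m=arm.masks_of(n,c)[0]["region"].astype(np.uint8);mo=cv2.moments(m,True);r.append((mo["m10"]/mo["m00"],mo["m01"]/mo["m00"]))
            print(n,np.round(r[-1],1),np.round(cv2.minAreaRect(cv2.findNonZero(m))[0],1),np.round(cv2.minAreaRect(cv2.findNonZero(m))[1:][0],1),cv2.minAreaRect(cv2.findNonZero(m))[2])
        print(tri(*r))
    except Exception as e:print(n,e)
```

```text
lid_bar [225.6 223.2] [225.4 222.9] [23.8 33.9] 14.743562698364258
lid_bar [329.8 239.6] [330.4 236.5] [24.3 38.6] 15.255120277404785
(array([0.5958, 0.2358, 0.0319]), np.float64(0.0001))
collar_top [423.9 236.4] [423.9 236.7] [46.1 57.1] 59.03623962402344
collar_top [137.9 189.4] [137.9 189.7] [60.3 45.2] 73.49563598632812
(array([ 0.5542, -0.1596,  0.1012]), np.float64(0.0009))
bayonet_ring [428.5 233.9] [428.7 234.1] [29.1 23.7] 26.56505012512207
bayonet_ring [134.5 176. ] [134.5 175.5] [16.7 19.2] 40.60129928588867
(array([ 0.5538, -0.1586,  0.1377]), np.float64(0.0004))
dock [222.  243.8] [222.1 240.1] [46.6 79.8] 13.240520477294922
dock [330.8 238.1] [329.5 237.6] [49.4 60.4] 13.760785102844238
(array([ 0.5574,  0.2451, -0.0079]), np.float64(0.0062))
dock_lips [222.2 243.6] [222.2 240.2] [49.2 80.8] 13.324530601501465
dock_lips [330.7 238. ] [329.6 237.1] [49.2 60.6] 14.03624439239502
(array([ 0.5577,  0.2447, -0.0071]), np.float64(0.0059))
```

View pics/crop.png

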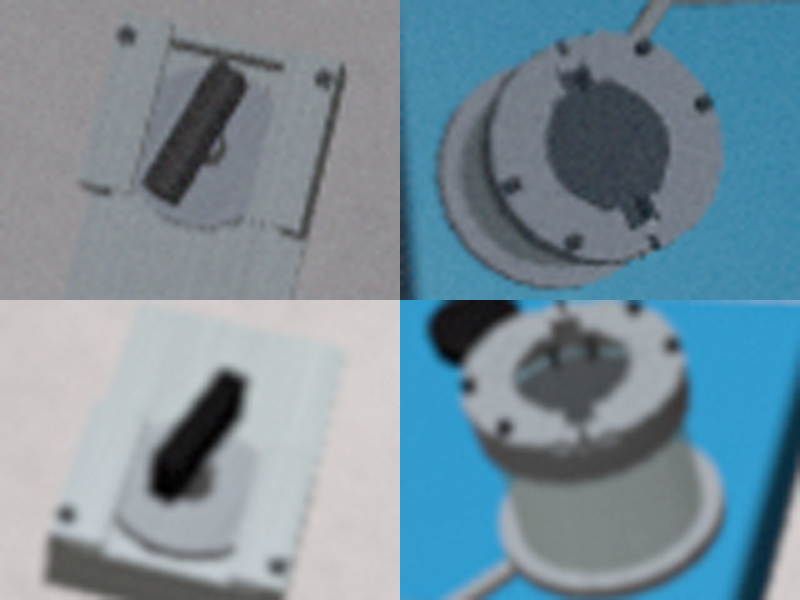

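The crops show the bar about 18° off the dock axis. On the collar, the ridges are at crop (562,48) and (655,243), the 45° studs at (643,47) and (575,243), and the 90° studs at (703,103) and (512,187). I'll fit the bar and collar poses over both views.

```bash
cat > fit.py <<'E'
from h import *
from scipy.optimize import least_squares, minimize
def fitbar(cs,x0,half=(.030,.007,.013),thr=75,win=34):
    """box silhouette (x,y,z,yaw) against dark pixels in pictures"""
    D=[]
    for c in cs:
        g=c["img"].max(2).astype(float)
        u=pix([x0[:3]],c)[0].round().astype(int);w=g[u[1]-win:u[1]+win,u[0]-win:u[0]+win]
        bg=np.percentile(w,60);D.append((c,u-win,np.clip((bg-15-w)/(bg-15-45),0,1)))
    sg=np.array([[a,b,d] for a in(-1,1) for b in(-1,1) for d in(-1,1)])*half
    def cost(p):
        R=np.array([[np.cos(p[3]),-np.sin(p[3])],[np.sin(p[3]),np.cos(p[3])]]);P=sg.copy();P[:,:2]=sg[:,:2]@R.T;P+=p[:3]
        e=0
        for c,o,d in D:
            h=cv2.convexHull(((pix(P,c)-o)*8+3.5).astype(np.float32)).round().astype(int)
            m=np.zeros((win*16,win*16),np.uint8);cv2.fillPoly(m,[h],255)
            m=cv2.resize(m,(2*win,2*win),interpolation=cv2.INTER_AREA)/255.
            near=cv2.dilate(m,np.ones((7,7)))>0
            e+=(np.abs(m-d)*near).sum()
        return e
    best=None
    for dy in(-.1,0,.1):
        S=np.array([x0]*5,float);S[:,3]+=dy
        for i,s in enumerate((.006,.006,.006,.15)):S[i+1,i]+=s
        r=minimize(cost,S[0],method="Nelder-Mead",options=dict(initial_simplex=S,xatol=1e-5,fatol=.01,maxiter=600))
        if best is None or r.fun<best.fun:best=r
    return best.x,best.fun
E
python3 - <<'E'
from fit import *
t=np.load("top0.npy",allow_pickle=True).item();s=np.load("scene0.npy",allow_pickle=True).item()
for cs in([t,s],[t],[s]):
    x,f=fitbar(cs,[.598,.236,.057,-.55]);print("bar",x.round(4),np.degrees(x[3]).round(1),round(f,1))
# collar studs: a45,a90,a90+180,a45+180
T=[(436.6,214.4),(448.6,225.6),(410.4,242.4),(423,253.6)]
# scene: which is which solved by angle below
S=[(147,161.6),(154.6,169),(113.4,177),(120.8,185.4)]
def ref(c,p,r=2.5):
    g=c["img"].max(2).astype(float);p=np.array(p)-.4
    for _ in range(4):
        i=p.round().astype(int);ys,xs=np.mgrid[i[1]-2:i[1]+3,i[0]-2:i[0]+3];w=g[i[1]-2:i[1]+3,i[0]-2:i[0]+3]
        w=np.clip(np.percentile(w,60)-w,0,None);p=np.array([(w*xs).sum(),(w*ys).sum()])/w.sum()
    return p
T=np.array([ref(t,p) for p in T]);S=np.array([ref(s,p) for p in S]);print(T.round(1),S.round(1))
print(plane(T,t,.147).round(4));print(plane(S,s,.147).round(4))
ang=np.radians([-45,-90,90,135])
def mod(p,c,a):return pix(np.c_[p[0]+.039*np.cos(p[3]+a),p[1]+.039*np.sin(p[3]+a),np.full(4,p[2])],c)
def sort(Q,c):
    P=mod(p0,c,ang);return np.array([Q[np.argmin(np.linalg.norm(Q-x,axis=1))] for x in P])
p0=[.554,-.159,.147,np.radians(24)]
T2,S2=sort(T,t),sort(S,s)
for k in("both","top","scene"):
    def res(p):
        e=[]
        if k!="scene":e.append(mod(p,t,ang)-T2)
        if k!="top":e.append(mod(p,s,ang)-S2)
        return np.vstack(e).ravel()
    r=least_squares(res,p0);print(k,r.x.round(4),np.degrees(r.x[3]).round(2),np.abs(r.fun).max().round(2))
# dock: right wall top edge in top view, and bolts
W=np.array([(303,237),(343,70)])/5+[185,195]-.4
w=plane(W,t,.034);print("dockyaw",np.degrees(np.arctan2(*(w[1]-w[0])[[1,0]])),w.round(3))
E
```

```text
bar [ 0.596   0.2366  0.0554 -0.486 ] -27.8 117.1
bar [ 0.5963  0.2366  0.0537 -0.5136] -29.4 48.8
bar [ 0.598   0.2361  0.0566 -0.4569] -26.2 64.2
[[436.1 214.1]
 [448.1 225.4]
 [408.8 242.3]
 [421.9 253.5]] [[146.2 161.2]
 [153.8 168.6]
 [113.4 176.7]
 [119.8 186.3]]
[[ 0.5899 -0.1728  0.147 ]
 [ 0.5682 -0.1939  0.147 ]
 [ 0.5372 -0.1184  0.147 ]
 [ 0.5162 -0.1416  0.147 ]]
[[ 0.5187 -0.1426  0.147 ]
 [ 0.5395 -0.1214  0.147 ]
 [ 0.569  -0.1943  0.147 ]
 [ 0.5945 -0.1733  0.147 ]]
both [ 0.5534 -0.158   0.1451  0.3847] 22.04 1.57
top [ 0.5484 -0.1477  0.178   0.3871] 22.18 0.45
scene [ 0.57   -0.1506  0.1605  0.3865] 22.15 0.81
dockyaw -12.9532893889378 [[0.555 0.194 0.034]
 [0.626 0.178 0.034]]
```

Emit:
servo_tool:
  commands:
    - [[-1,40,40,40,10],[-1,90,80,60,20],[-1,140,130,60,30],[-1,180,180,60,40],[-1,220,230,60,50],[-1,250,280,60,60],[-1,280,330,60,70],[-1,310,390,60,80],[-1,330,440,60,90],[-1,347,490,60,100]]
  squeeze: 60

```text
time_s: 2.95
tool_pos: [0.5607, -0.0956, 0.2914]
ee_rot: [0.0, 0.498, 0.867, 0.0]
ft_force: [0.5, -0.2, 0.1]
finger_gap: 0.0854
gripper_force: 0.0
```

Emit:
servo_tool:
  commands:
    - [[-1,5,50,0,8],[-1,10,110,-10,16],[-1,15,170,-30,24],[-1,20,230,-60,32],[-1,28,285,-100,32],[-1,36,334,-140,32],[-1,36,334,-170,32]]

```text
time_s: 3.82
tool_pos: [0.5959, 0.2393, 0.1199]
ee_rot: [0.0, 0.241, 0.97, 0.0]
ft_force: [0.4, -0.1, -0.0]
finger_gap: 0.0856
gripper_force: 0.0
```

Run:
```python
from h import *
s=arm.sense();print(s["tool_pos"],s["ee_rot"],s["joint_pos"])
t=arm.get_image("top");c=arm.get_image("scene")
k=lambda c,x,y:cv2.resize(c["img"][y:y+90,x:x+100],None,fx=4,fy=4,interpolation=cv2.INTER_CUBIC)
cv2.imwrite("pics/pre.png",cv2.convertScaleAbs(np.hstack([k(t,175,170),k(c,282,180)]),alpha=1.3))
```

```text
[0.59589837 0.23930837 0.11988585] [1.78204161e-04 2.41165945e-01 9.70483839e-01 2.71634134e-04] [ 2.78957385e-01  6.35176079e-01  1.62255642e+00  3.79003392e-04
  8.83280216e-01 -8.04945199e-01]
```

View pics/pre.png

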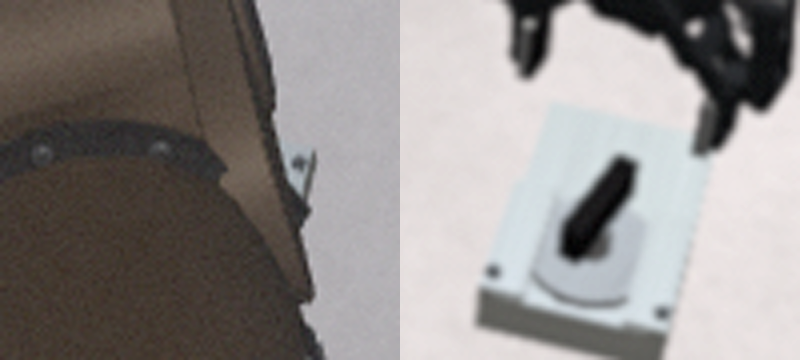

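The right half shows the fingers straddling the bar, at (525,60) and (710,140) with the bar at (600,205), and lined up with it. The top view is blocked by the arm. I'll go down and grip.

Emit:
servo_tool:
  commands:
    - [[-1,0,0,-40,0],[-1,0,0,-70,0],[-1,0,0,-79,0],[-1,0,0,-79,0],[1,0,0,-79,0],[1,0,0,-79,0],[1,0,0,-79,0],[1,0,0,-79,0],[1,0,0,-79,0],[1,0,0,-79,0]]
  squeeze: 60

```text
time_s: 5.18
tool_pos: [0.5961, 0.2364, 0.0428]
ee_rot: [0.0, 0.243, 0.97, 0.0]
ft_force: [-1.3, -1.7, 5.4]
finger_gap: 0.0133
gripper_force: 58.5
```

Emit:
servo_tool:
  commands:
    - [[1,0,0,1.5,0],[1,-8,2,2,0],[1,-18,4,2,0],[1,-28,6,2,0],[1,-38,9,2,0],[1,-50,12,2,0],[1,-62,14,2,0],[1,-74,17,2,0],[1,-85,20,2,0],[1,-85,20,2,0]]

```text
time_s: 6.42
tool_pos: [0.5103, 0.2567, 0.0444]
ee_rot: [-0.0, 0.242, 0.97, -0.0]
ft_force: [-0.3, 0.3, -3.9]
finger_gap: 0.0132
gripper_force: 58.6
```

Run:
```python
from h import *
s=arm.sense();print(s["tool_pos"],s["ee_rot"],s["ft_force"],s["wrist_torque"])
c=arm.get_image("scene")
cv2.imwrite("pics/slid.png",cv2.convertScaleAbs(cv2.resize(c["img"][150:280,260:400],None,fx=4,fy=4),alpha=1.2))
```

```text
[0.51030599 0.25670212 0.04441916] [-1.18096828e-04  2.42199438e-01  9.70226477e-01 -3.90075439e-05] [-0.32608883  0.2635773  -3.86454016] [-0.02506782 -0.01960876  0.01742147]
```

View pics/slid.png

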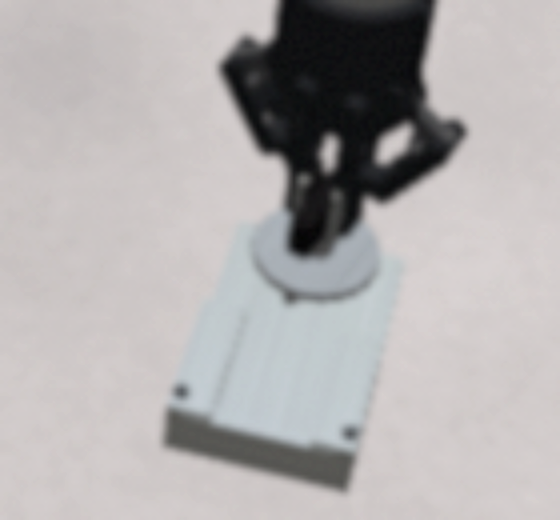

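The lid is clear of the lips: its flange is at (315,250) in the crop, well in front of them, and it hangs freely. Lift and carry it over.

Emit:
servo_tool:
  commands:
    - [[1,0,0,30,0],[1,0,0,80,0],[1,0,-20,130,6],[1,5,-60,180,12],[1,10,-110,220,18],[1,15,-160,226,24],[1,20,-210,226,30],[1,25,-260,226,36],[1,30,-310,226,42],[1,36,-360,226,50]]

```text
time_s: 7.72
tool_pos: [0.5472, -0.1056, 0.2705]
ee_rot: [0.0, -0.192, 0.981, -0.0]
ft_force: [1.0, -0.4, -3.6]
finger_gap: 0.0131
gripper_force: 58.5
```

Emit:
servo_tool:
  commands:
    - [[1,4,-35,0,0],[1,6,-54,-20,0],[1,6,-54,-45,0],[1,6,-54,-55,0],[1,6,-54,-55,0],[1,6,-54,-55,0]]

```text
time_s: 8.48
tool_pos: [0.5535, -0.1575, 0.2163]
ee_rot: [0.001, -0.19, 0.982, -0.0]
ft_force: [-0.8, -0.1, -2.8]
finger_gap: 0.0133
gripper_force: 58.9
```

Run:
```python
from fit import *
s=arm.sense();print(s["time_s"],s["tool_pos"],s["ee_rot"],2*np.degrees(np.arctan2(s["ee_rot"][2],s["ee_rot"][1])),s["ft_force"],s["joint_pos"])
t=arm.get_image("top");c=arm.get_image("scene")
np.save("t1.npy",t,allow_pickle=True);np.save("c1.npy",c,allow_pickle=True)
k=lambda c,x,y:cv2.resize(c["img"][y:y+100,x:x+80],None,fx=5,fy=5,interpolation=cv2.INTER_CUBIC)
cv2.imwrite("pics/hover.png",cv2.convertScaleAbs(np.hstack([k(t,388,180),k(c,100,130)]),alpha=1.3))
```

```text
8.475 [ 0.55346608 -0.15750693  0.21627068] [ 5.86393201e-04 -1.90373711e-01  9.81711457e-01 -3.47343213e-04] 201.94919384473076 [-0.76330773 -0.0557055  -2.766615  ] [-3.92055497e-01  4.35968611e-01  1.70193861e+00  7.89525115e-05
  1.00232397e+00 -2.34597998e+00]
```

View pics/hover.png

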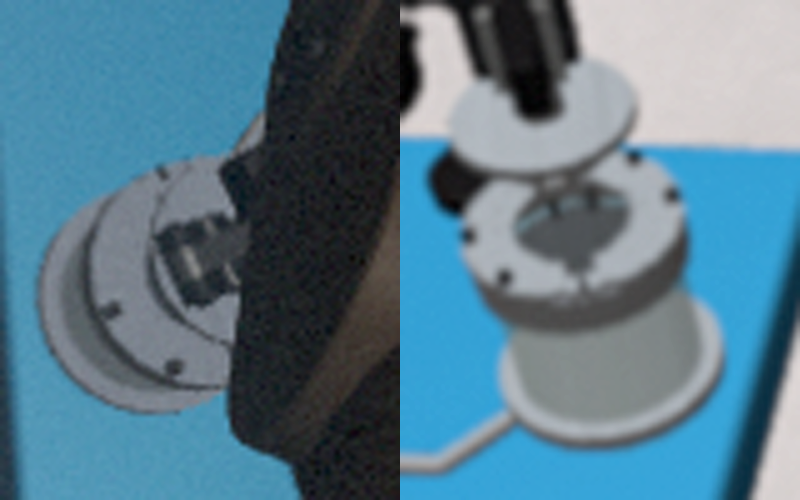

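The lid hovers over the collar. The flange spans crop x 449–637 and the collar 460–688 in the scene half. I'll check the alignment by overlaying the predicted outlines.

Run:
```python
from h import *
t=np.load("t1.npy",allow_pickle=True).item();c=np.load("c1.npy",allow_pickle=True).item()
a=np.linspace(0,2*np.pi,120,endpoint=False)
C=lambda x,y,z,r:np.c_[x+r*np.cos(a),y+r*np.sin(a),np.full(120,z)]
T=arm.sense()["tool_pos"];bz=T[2]+.0145
out=[]
for im,o in((t,(388,180)),(c,(100,130))):
    g=cv2.convertScaleAbs(cv2.resize(im["img"][o[1]:o[1]+100,o[0]:o[0]+80],None,fx=5,fy=5,interpolation=cv2.INTER_CUBIC),alpha=1.3)
    def dr(P,col,closed=True):
        q=((pix(P,im)-o+.5)*5-.5).round().astype(int);cv2.polylines(g,[q.reshape(-1,1,2)],closed,col,1)
    x,y=.5534,-.158
    dr(C(x,y,.145,.043),(0,0,255));dr(C(x,y,.145,.023),(0,0,255))
    for k in(-45,-90,90,135,0,180):
        b=np.radians(22+k);dr([[x+.039*np.cos(b),y+.039*np.sin(b),.149],[x+.037*np.cos(b),y+.037*np.sin(b),.149]],(0,255,255))
    dr(C(T[0],T[1],bz-.031,.035),(0,255,0));dr(C(T[0],T[1],bz-.037,.035),(0,255,0))
    out.append(g)
cv2.imwrite("pics/ov.png",np.hstack(out))
```

```text
(no output)
```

View pics/ov.png

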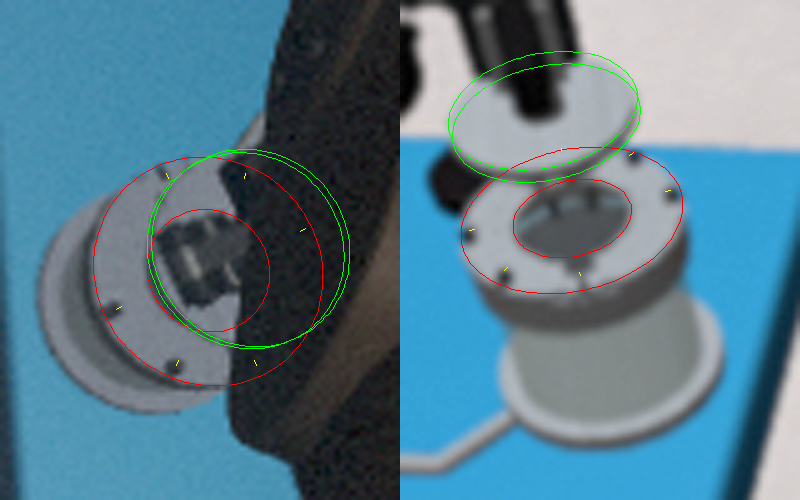

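```bash
cat > al.py <<'E'
from h import *
a=np.linspace(0,2*np.pi,240,endpoint=False)
C=lambda x,y,z,r:np.c_[x+r*np.cos(a),y+r*np.sin(a),np.full(240,z)]
def best(im,P,sel,sgn=None):
    g=cv2.GaussianBlur(im["img"].astype(np.float32).sum(2)/3,(0,0),.7)
    gx,gy=cv2.Sobel(g,5,1,0),cv2.Sobel(g,5,0,1)
    q=pix(P,im);n=q-q.mean(0);tang=np.roll(q,-1,0)-np.roll(q,1,0);n2=np.c_[tang[:,1],-tang[:,0]];n2/=np.linalg.norm(n2,axis=1)[:,None]
    n2*=np.sign((n2*n).sum(1))[:,None]
    q=q[sel];n2=n2[sel];r=[]
    for du in np.arange(-3,3.01,.25):
        for dv in np.arange(-3,3.01,.25):
            m=(q+[du,dv]).astype(np.float32)
            v=cv2.remap(gx,m[:,:1],m[:,1:],1)[:,0]*n2[:,0]+cv2.remap(gy,m[:,:1],m[:,1:],1)[:,0]*n2[:,1]
            r.append((-v.mean(),du,dv))
    r.sort(reverse=True);return np.round(r[:3],2).tolist()
E
python3 - <<'E'
from al import *
t=np.load("t1.npy",allow_pickle=True).item();c=np.load("c1.npy",allow_pickle=True).item()
t0=np.load("top0.npy",allow_pickle=True).item();c0=np.load("scene0.npy",allow_pickle=True).item()
T=arm.sense()["tool_pos"];bz=T[2]+.0145;x,y=.5534,-.158
al=np.ones(240,bool)
v=lambda im,P,f:f(pix(P,im))
for r in(.043,.044):
  print("collar top",r,best(t0,C(x,y,.145,r),al)[:2]," scene",best(c0,C(x,y,.145,r),al)[:2])
print("hole top",best(t0,C(x,y,.145,.023),al)[:2],"scene",best(c0,C(x,y,.145,.023),al)[:2])
P=C(T[0],T[1],bz-.031,.035);q=pix(P,c);
print("flange scene",best(c,P,~((q[:,1]<q[:,1].mean()-3)&(abs(q[:,0]-q[:,0].mean())<11))))
q=pix(P,t);print("flange top",best(t,P,(q[:,0]<415)))
for n,im in(("t",t),("c",c)):
  q=pix([[x,y,.15],[x+.01,y,.15],[x,y+.01,.15],[x,y,.16]],im);print(n,(q[1:]-q[0]).round(2).tolist())
E
```

```text
collar top 0.043 [[25.57, -0.25, -0.25], [25.49, -0.25, 0.0]]  scene [[93.27, -1.0, 1.0], [93.23, -1.25, 1.0]]
collar top 0.044 [[23.74, 0.25, -0.5], [23.53, 0.5, -0.25]]  scene [[87.2, -1.0, 1.0], [87.16, -0.75, 1.0]]
hole top [[-12.17, 3.0, -3.0], [-12.57, 3.0, -2.75]] scene [[-29.24, -3.0, -3.0], [-29.71, -2.75, -3.0]]
flange scene [[73.87, -1.75, 0.5], [73.72, -1.5, 0.5], [73.09, -2.0, 0.5]]Traceback (most recent call last):
  File "<stdin>", line 12, in <module>
  File "al.py", line 13, in best
    v=cv2.remap(gx,m[:,:1],m[:,1:],1)[:,0]*n2[:,0]+cv2.remap(gy,m[:,:1],m[:,1:],1)[:,0]*n2[:,1]
      ~~~~~~~~~^^^^^^^^^^^^^^^^^^^^^^
cv2.error: OpenCV(4.12.0) /io/opencv/modules/imgproc/src/imgwarp.cpp:1703: error: (-215:Assertion failed) !_map1.empty() in function 'remap'
```

```bash
sed -i 's/(-v.mean()/((sgn or -1)*v.mean()/' al.py
python3 - <<'E'
from al import *
t=np.load("t1.npy",allow_pickle=True).item();c=np.load("c1.npy",allow_pickle=True).item()
t0=np.load("top0.npy",allow_pickle=True).item();c0=np.load("scene0.npy",allow_pickle=True).item()
T=arm.sense()["tool_pos"];bz=T[2]+.0145;x,y=.5534,-.158
th=np.degrees(a)-22; far=np.minimum(abs((th+180)%180),180-abs((th)%180))>20
print("hole top",best(t0,C(x,y,.145,.023),far,1)[:2],"scene",best(c0,C(x,y,.145,.023),far,1)[:2])
P=C(T[0],T[1],bz-.031,.035);q=pix(P,t);print("flange top",best(t,P,(q[:,0]<424)))
P2=C(T[0],T[1],bz-.037,.035);q=pix(P2,c);print("flange low scene",best(c,P2,q[:,1]>q[:,1].mean()))
q=pix(P,c);print("flange up scene sides",best(c,P,(abs(q[:,0]-q[:,0].mean())>8)))
for n,im,obs in(("t",t0,[(436.1,214.1),(448.1,225.4),(408.8,242.3),(421.9,253.5)]),("c",c0,[(146.2,161.2),(153.8,168.6),(113.4,176.7),(119.8,186.3)])):
  k=np.radians(22+np.array([-45,-90,90,135]));print("stud",n,(np.mean(obs,0)-pix(np.c_[x+.039*np.cos(k),y+.039*np.sin(k),np.full(4,.148)],im).mean(0)).round(2))
  q=pix([[x,y,.15],[x+.01,y,.15],[x,y+.01,.15],[x,y,.16]],im);print(n,(q[1:]-q[0]).round(2).tolist())
E
```

```text
hole top [[121.83, -0.25, 0.0], [121.65, 0.0, 0.25]] scene [[154.6, 0.0, 0.25], [154.55, -0.25, 0.25]]
flange top [[24.85, 0.5, 0.75], [24.42, 0.5, 1.0], [24.33, 0.75, 1.0]]
flange low scene [[138.36, -2.0, -2.0], [137.62, -1.75, -2.0], [137.57, -2.25, -2.0]]
flange up scene sides [[56.1, -2.0, 1.0], [55.76, -2.25, 1.0], [55.41, -2.0, 0.75]]
stud t [-0.84  0.39]
t [[-0.34, -5.34], [-5.36, 0.05], [1.54, -0.81]]
stud c [-0.16  1.09]
c [[-1.49, 3.42], [4.97, 0.28], [-1.08, -3.87]]
```

Emit:
servo_tool:
  commands:
    - [[1,1,1.5,-15,0],[1,1,1.5,-27,0],[1,1,1.5,-31,0],[1,1,1.5,-34,0],[1,1,1.5,-36,0],[1,1,1.5,-36,0]]

```text
time_s: 9.32
tool_pos: [0.5541, -0.1561, 0.1794]
ee_rot: [0.0, -0.19, 0.982, 0.0]
ft_force: [0.6, 0.2, -3.9]
finger_gap: 0.0132
gripper_force: 58.9
```

Emit:
servo_tool:
  commands:
    - [[1,0,0,-2,0],[1,0,0,-4,0],[1,0,0,-6,0],[1,0,0,-6,0]]

```text
time_s: 9.82
tool_pos: [0.554, -0.1561, 0.1731]
ee_rot: [-0.0, -0.19, 0.982, 0.0]
ft_force: [0.4, 0.8, -3.6]
finger_gap: 0.0134
gripper_force: 58.9
```

It goes in freely, so keep going down to the seat.

Emit:
servo_tool:
  commands:
    - [[1,0,0,-2,0],[1,0,0,-4,0],[1,0,0,-5,0],[1,0,0,-6,0],[1,0,0,-6,0]]

```text
time_s: 10.45
tool_pos: [0.5541, -0.1562, 0.1678]
ee_rot: [0.0, -0.19, 0.982, -0.0]
ft_force: [-2.3, 0.6, 3.7]
finger_gap: 0.0132
gripper_force: 59.6
```

Run:
```python
from h import *
s=arm.sense();print(s["tool_pos"],s["ft_force"],s["wrist_torque"])
t=arm.get_image("top");c=arm.get_image("scene")
k=lambda c,x,y:cv2.resize(c["img"][y:y+100,x:x+80],None,fx=5,fy=5,interpolation=cv2.INTER_CUBIC)
cv2.imwrite("pics/seat.png",cv2.convertScaleAbs(np.hstack([k(t,388,180),k(c,100,130)]),alpha=1.3))
```

```text
[ 0.5540695  -0.1561553   0.16780322] [-2.33016051  0.63586782  3.65225289] [ 0.06684082  0.3095602  -0.03085229]
```

View pics/seat.png

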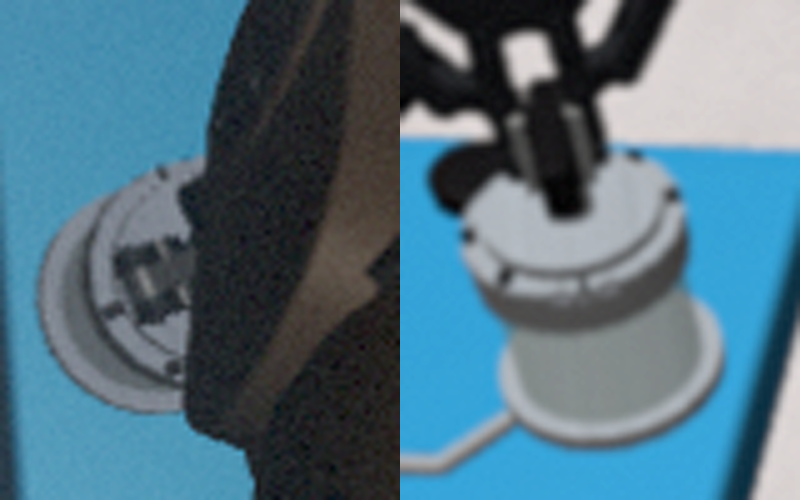

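Seated: the flange lies flush on the collar inside the studs, and contact comes at the expected height. Now turn clockwise, with a check half-way.

Emit:
servo_tool:
  commands:
    - [[1,0,0,-0.5,0],[1,0,0,-0.5,-4],[1,0,0,-0.5,-8],[1,0,0,-0.5,-12],[1,0,0,-0.5,-16],[1,0,0,-0.5,-20],[1,0,0,-0.5,-20]]
  squeeze: 80

```text
time_s: 11.42
tool_pos: [0.5547, -0.1566, 0.1678]
ee_rot: [0.001, -0.016, 1.0, -0.001]
ft_force: [-1.3, -2.0, 8.5]
finger_gap: 0.0124
gripper_force: 79.4
```

Emit:
servo_tool:
  commands:
    - [[1,0,0,0,-5],[1,0,0,0,-10],[1,0,0,0,-15],[1,0,0,0,-20],[1,0,0,0,-25],[1,0,0,0,-25],[1,0,0,0,-25]]

```text
time_s: 12.3
tool_pos: [0.5548, -0.1569, 0.1679]
ee_rot: [0.001, 0.2, 0.98, -0.001]
ft_force: [-0.7, -4.2, 7.6]
finger_gap: 0.0127
gripper_force: 79.5
```

Run:
```python
from h import *
s=arm.sense();print(s["time_s"],s["tool_pos"],s["ee_rot"],2*np.degrees(np.arctan2(s["ee_rot"][2],s["ee_rot"][1])),s["ft_force"],s["wrist_torque"],s["finger_gap"],s["qd"].round(4))
t=arm.get_image("top");c=arm.get_image("scene")
k=lambda c,x,y:cv2.resize(c["img"][y:y+100,x:x+80],None,fx=5,fy=5,interpolation=cv2.INTER_CUBIC)
cv2.imwrite("pics/end.png",cv2.convertScaleAbs(np.hstack([k(t,388,180),k(c,100,130)]),alpha=1.3))
```

```text
12.3 [ 0.55481505 -0.1569364   0.16786392] [ 1.48170060e-03  2.00018107e-01  9.79790899e-01 -5.96339702e-04] 156.9239344222799 [-0.68893153 -4.18286732  7.63245774] [-0.65146564  0.18776877 -0.00153927] 0.012728113047584535 [ 0.001  -0.0009 -0.0005 -0.0002 -0.0009 -0.0011]
```

View pics/end.png

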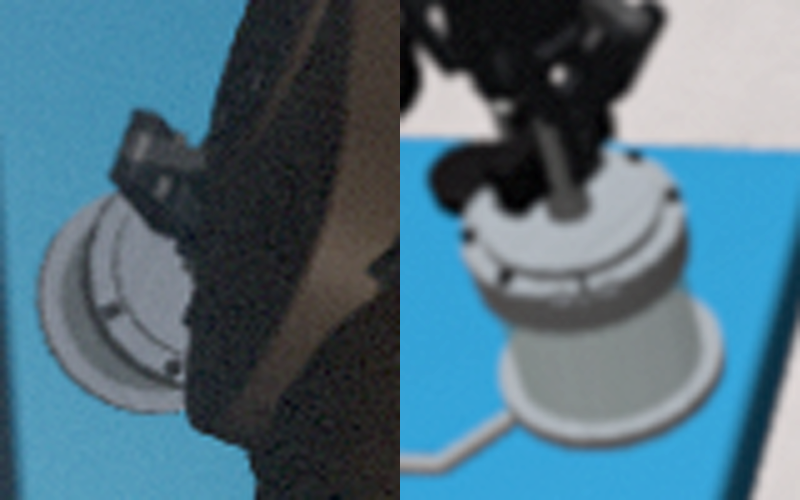

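The flange is still flush. The tool turned exactly 45° (201.9° → 156.9°) at an unchanged height, the grip is 79 N and the arm is at rest. Handing in.

```bash
python3 -c "
from cell import arm
print(arm.close_job())"
```

```text
the job is handed in; nothing more can be done
None
```

I slid the lid out of its dock, seated it in the collar and turned it 45° clockwise, then handed the job in at about 12.4 s with the lid still gripped at 79 N and held down; no verdict was returned, and I could not read the ring angle directly.

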